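Clamp the stake holder and bayonet the flat stake into it

ROBOT

A 6-joint arm with a two-finger parallel gripper is mounted at the origin on the work surface. World frame = base frame: x ahead of the robot, y to its left, z up, the work surface at z = 0. Lengths are in m, angles in rad, forces in N, time in s.
With the tool pointing down it reaches from about 0.375 to 0.9 m from the base axis. Payload 3.1 kg.
Tool frame: the origin (TCP) lies between the finger pads; the fingertips stand 8 mm ahead of it and the grasp point (between the pads) lies 11 mm behind it (tip_reach is the distance from the TCP to the fingertips, in m); z points along the fingers, y is the line along which they close (so a half turn about z gives the same grasp; the last joint's range is limited). The gripper opens to 87 mm and grips with 3 to 60 N. Pads are 19 mm wide; open, the fingers measure 117 mm over their backs; the gripper's body (75 mm by 190 mm) begins 51 mm behind the grasp point.
Start: joints at [1.105, 0.527, 1.433, -0, 1.181, -0.178], TCP at [0.177, 0.599, 0.231] pointing down, gripper open.
Joint ranges: [-3.08, 3.08], [-0.75, 2.2], [0.22, 2.44], [-1.43, 4.57], [0, 2.65], [-2.85, 2.85]. Speed limits (rad/s): [2.79, 2.79, 3.14, 3.14, 3.14, 3.14].

INTERFACE

Orientations are given as [roll, pitch, yaw] about the fixed x, y, z axes, in that order (R = Rz(yaw) Ry(pitch) Rx(roll)).
In Python, from bench import * gives the robot as it stands. The module is installed in compiled form; this text tells all that it offers.
- The arm moves only by the shell command python3 -m crank 'ROWS'. ROWS is JSON, a list of rows, each an object of numbers: "tx", "ty", "tz": the shift along the tool's x, y, z in cm; "rx", "ry", "rz": the turn, a rotation vector about the tool's x, y, z in degrees; "jaw": the finger opening in cm, from 0 to 8.7. In form: [{"tx": .., "ty": .., "tz": .., "rx": .., "ry": .., "rz": .., "jaw": ..}, ...]. A call has 1 to 10 rows; each row is the pose to reach, as a shift and turn from the pose commanded when the call began, along the tool's axes at that moment; what a row does not reach only later rows make up. A row lasts 1/10 s, in which the tool goes at most 50 mm and 8.59 degrees, less where a joint would pass 70% of its speed; a pose out of reach is approached as far as the arm can. A call with a gripper value outside its range is refused whole. The fingers move at their own pace and stop on an object; the grip force is fixed at half the most. Time passes only in rows, so rows that repeat a pose let the fingers close. It gives the time, the measured TCP pose, the force, the opening and the grip force at its end, in the units of the state.
- get_obs(): the state, without advancing time (a new reading comes with each control period).
- snapshot(name): name is "side" or "top"; returns a dict with "image" (384x512x3 uint8, red, green, blue), "z_map" (384x512 float32, m along the optical axis (not along the pixel's ray), 0 where there is no reading), "mtx" (3x3 intrinsics, pixels), "k1" (the pictures are not rectified: a ray, as slopes to the right and down, at radius r is drawn at 1 + k1 r^2 times it, then the intrinsics apply), "R" (3x3) and "t" (3): a world point X has camera coordinates R X + t. Camera axes: x right, y down, z forward; pixel columns grow to the right and rows downward; lengths in m; the calibration is good to about 2 mm. A picture is of the moment at which its call begins.
- job_done(): hands the job in; it is judged then, once.
The state is a dict: "time_s": time; "joint_pos": joint angles; "dq": joint speeds; "effort": joint torques, N m; "position": TCP position; "tool_rot": TCP orientation; "contact_force": force on the tool from outside, world axes, zero at the start; "moment": the same for the moment, N m; "finger_gap": finger opening in m; "grip_force": force on a finger pad.
Only numpy, scipy, OpenCV 4.12 (cv2) and the standard library are available. Lean on these libraries where they do the work, as an engineer would, in place of code of your own. Each camera call takes 0.05 s, during which the arm holds its last target. There are 200 camera calls.

TASK

Crank the bench clamp's handle clockwise until its pad bears firmly on the holder's sole plate (the handle comes to its stop). Then take the flat rectangular stake from the wooden rack, push it down into the holder's slotted socket until its collar sits on the socket's face, and twist it clockwise (from above) a full quarter turn against the spring. Finish holding it there, gripped, pressed fully home and turned, because it springs back if let go; leave the domed stake, the hammer and the spool where they are.

Things in the scene. Friction and masses are not known exactly. Their poses are not given: they have to be found in the camera images.
- crank (a joint): angle of the clamp's crank, rad: 0 fully open, growing as it is turned clockwise seen from above, hard stop at 7.5; starts at 0 to 1.2. The pad moves straight down 2 mm per rad, meets the sole plate at about 5.5, then is loaded by a spring (3 N per mm) to about 13 N at the stop. Turning takes about 2 N at the knob; it stays where it is left.
- screw_axis (a point): point on the clamp's vertical screw axis, 100 mm above the bench; its x axis points from the clamp's column (62 mm behind) towards the socket. The dark steel clamp is bolted to the bench: its arm is 68 mm high, the flat crank arm on it runs 75 to 83 mm above the bench.
- crank_knob (a point): middle of the grip of the crank's upright wooden knob, 106 mm above the bench, 45 mm from the screw axis. Knob: 14 to 18 mm thick, from 84 to 120 mm above the bench. It spins freely on its own axis, so it can be pinched from above and led round the circle without turning the gripper. Nothing else stands above the crank arm.
- pad: round steel clamp pad, 32 mm across, under the clamp's arm. Its origin lies on the screw axis, 23 mm below the pad's lower face.
- holder: loose steel stake holder, 1.6 kg: sole plate 190 x 64 x 12 mm lying on the bench with one end under the clamp's pad, and a square tower 60 x 60 mm, 62 mm high, at the other end. Origin: underside of the sole plate, at its middle; x axis along the plate, from the clamped end to the tower, z up.
- socket (a point): centre of the socket's mouth, on the tower's top face 62 mm above the bench; x along the sole plate, y along the entry slot, z up. The mouth is a slot 41 mm long (along y) and 12 mm wide with a 21 mm square opening in its middle, through a lip 8 mm thick, with a sprung turnable seat below.
- plunger (a joint): depth of the socket's sprung seat, m: 0 at rest, when it meets a foot 14 mm below the socket's face; the stake then goes 8 mm further, against 7 rising to 15 N, until its collar meets the face. Let go, the stake is pushed up a few mm.
- rotor (a joint): turn of the seat, rad: 0 at rest (lined up with the slot), grows clockwise seen from above to the stop at 1.57. The stake's pin drops into it (play about 0.1 rad) and turns it against a torsion spring (0.04 to 0.14 N m); it can turn only when pressed at least 2 mm into the seat's spring, and turns back when let go.
- stake: the flat stake (steel, 0.35 to 0.7 kg); its origin lies at the centre of its foot, z up. Below the head: collar 28 mm in diameter, 22 to 28 mm above the foot; shank 16 mm in diameter; round cross pin 8 mm thick, 36 mm long along x, right at the foot. Pin and slot are lined up when the stake's x is parallel to the socket's y (either way round).
- stake_mid (a point): centre of the flat stake's head, a plain rectangular block 60 (x, as the pin) x 28 (y) x 38 (z) mm; the collar's underside is 25 mm and the foot 47 mm below this point. It stands upright in one of the rack's two slots, this point 55 mm above the bench, and lifts straight out. Fully home in the socket this point is 25 mm above the socket's face.
- rack: fixed wooden rack block 200 (x) x 70 (y) x 28 mm; origin: centre of the underside. Two slots 100 mm apart along x, 20 mm deep, hold the two stakes; which is where varies.
- dome: the other stake in the rack, with a round domed head 48 mm across, 69 mm tall in all; origin: centre of its foot. Stays in the rack.
- hammer: hammer lying on the bench between rack and holder, 220 mm long; stays.
- spool: spool of brass wire, 56 mm across, 38 mm high, standing on the bench left of the clamp; origin: centre of its underside; stays.
Mind the look-alikes: they are no part of the job. What is shaped like the holder but orange or pink is not meant.

How it is judged:
By the outcome, as a careful person would: the job done as asked, in the order asked, and still so for the second after the job is handed in, while the arm keeps its last pose, push and grip.
It also fails if it takes over 72 s, if anything falls off the work surface, if the arm or the gripper's body presses on something with over 40 N, if the wrist force passes 120 N, or if a joint passes its speed limit or range.

## Working session

There is one attempt and no reset: what is moved stays moved. The work goes in short steps, Python scripts to look and compute and a shell command to move; the robot and the scene stay as the last step left them, time stands still between calls to the robot, and variables do not carry over. Pictures are saved under pics/ and viewed, at most 13 in all, crops included, and the job is handed in when it is done.

```bash
mkdir -p pics; cat > h.py <<'E'
from bench import *
import numpy as np, cv2, pickle
def world(s,u,v,z=None,d=None):
    """pixel -> world point, at plane z, or from depth map"""
    K=s["mtx"]; k=s["k1"]
    p=np.array([(u-K[0,2])/K[0,0],(v-K[1,2])/K[1,1]]); q=p.copy()
    for _ in range(20): q=p/(1+k*(q@q))
    r=np.array([q[0],q[1],1.]); R=np.array(s["R"]); t=np.array(s["t"])
    c=-R.T@t; D=R.T@r
    if z is None:
        m=s["z_map"][int(v)-1:int(v)+2,int(u)-1:int(u)+2]; m=m[m>0]; l=np.median(m) if d is None else d
    else: l=(z-c[2])/D[2]
    return c+l*D
def take(name,f):
    s=snapshot(name); pickle.dump(s,open(f+".pkl","wb")); return s
def load(f): return pickle.load(open(f+".pkl","rb"))
def crop(s,u0,v0,u1,v1,k,f):
    cv2.imwrite("pics/"+f,cv2.cvtColor(cv2.resize(s["image"][v0:v1,u0:u1],None,fx=k,fy=k,interpolation=cv2.INTER_CUBIC),cv2.COLOR_RGB2BGR))
E
python3 - <<'E'
from h import *
a=take("top","t0");b=take("side","s0")
crop(a,0,0,512,384,1.5,"t0.png");crop(b,0,0,512,384,1.5,"s0.png")
o=get_obs();print(o)
for s in(a,b):print(s["k1"],s["mtx"],-np.array(s["R"]).T@s["t"])
E
```

```text
{'time_s': 0.1, 'joint_pos': array([ 1.10552941e+00,  5.28380816e-01,  1.43378205e+00, -1.44465579e-05,
        1.18141351e+00, -1.78482036e-01]), 'dq': array([-0.00065901, -0.0024229 , -0.00223203, -0.00011401,  0.00216174,
       -0.00042179]), 'effort': array([ 2.42457900e-04, -4.40988851e+01, -1.77151483e+01,  6.35082833e-02,
        5.33958490e-02, -4.91039214e-05]), 'position': array([0.17646065, 0.59889097, 0.2296623 ]), 'tool_rot': array([-3.13963808e+00, -3.39039143e-04,  2.85481294e+00]), 'contact_force': array([-0.23601354,  0.23990338, -0.72756257]), 'moment': array([-0.03077307,  0.03497385,  0.00861717]), 'grip_force': 0.0, 'finger_gap': 0.08712280984466567}
-0.064277088849884 [[447.96247183   0.         252.74111349]
 [  0.         447.96247183 192.78841131]
 [  0.           0.           1.        ]] [0.18803336 0.11869611 1.41682427]
-0.06651168857008413 [[369.25487398   0.         254.12064087]
 [  0.         369.25487398 188.91558659]
 [  0.           0.           1.        ]] [ 0.29739394 -0.79150628  0.65669608]
```

View pics/t0.png

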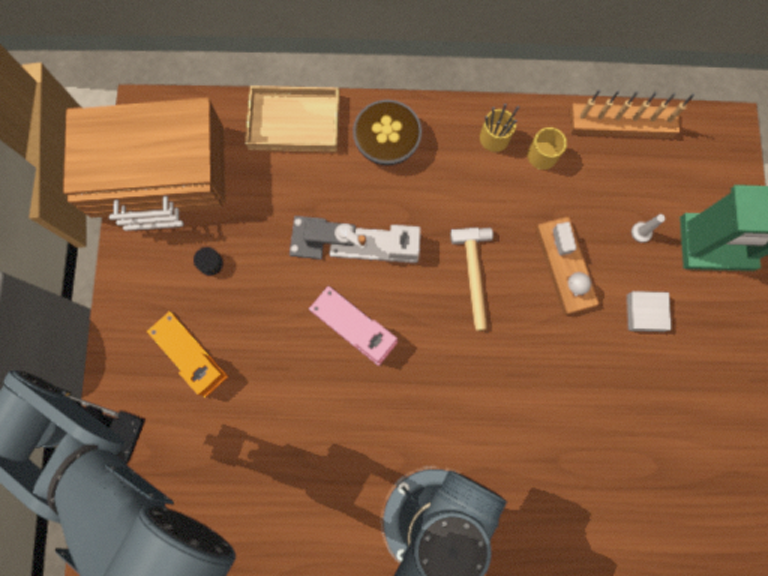

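View pics/s0.png

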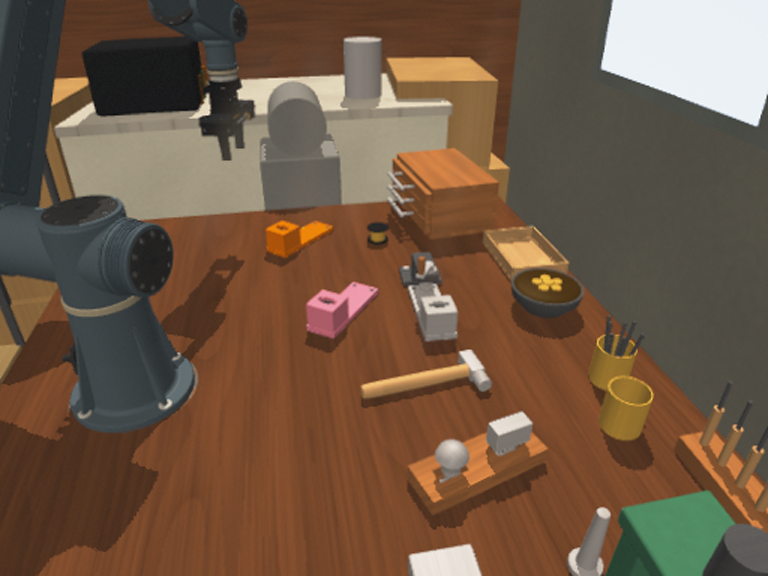

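The top view shows three holder-shaped things: steel-grey at (375,243), orange at (187,355) and pink at (353,325). The steel one is under the dark clamp, so it is the one meant. In the rack, the flat block is at (565,238) and the dome at (579,284). I'll confirm these in enlarged crops.

```bash
python3 - <<'E'
from h import *
a=load("t0");crop(a,185,130,295,190,7,"t1.png")
b=a["image"][135:220,345:415];b=cv2.resize(b,None,fx=6,fy=6,interpolation=2);cv2.imwrite("pics/t2.png",b[:,:,::-1])
E
```

```text
(no output)
```

View pics/t1.png

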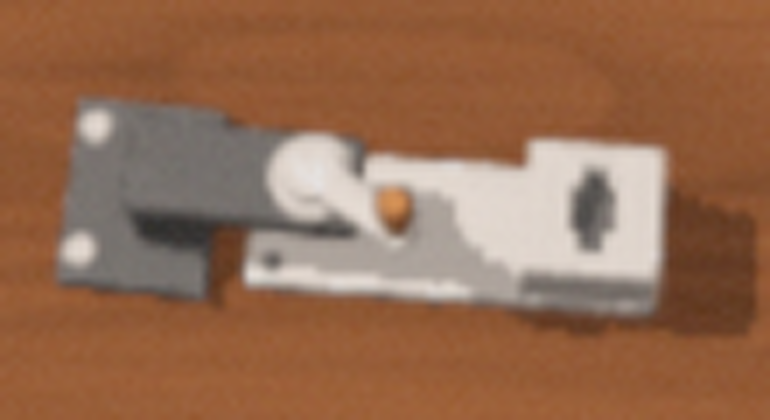

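View pics/t2.png

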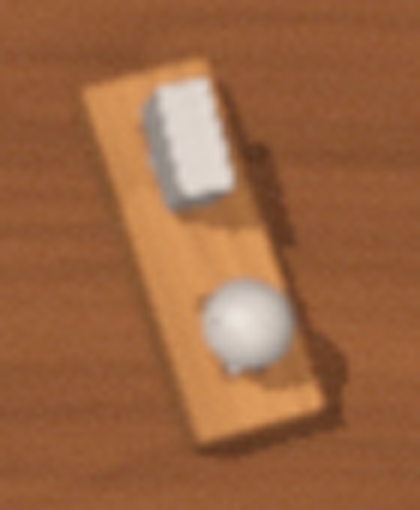

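The crops confirm them. In crop t1 the hub is at (313,176), the knob top at (394,204), and the tower top corners run from (530,142) to (658,282) with the slot at (593,208). In crop t2 the flat stake's top is centred at (195,137), and the dome is at (248,325).

```bash
cat >> h.py <<'E'
def plan(P,yaw=None):
    """tool shift cm for TCP target P and tool-z turn (deg) so that tool y-axis heads along world angle yaw(mod pi)"""
    from scipy.spatial.transform import Rotation as Ro
    o=get_obs();R=Ro.from_euler('xyz',o["tool_rot"]).as_matrix()
    d=R.T@(np.array(P)-o["position"])*100
    ang=None
    if yaw is not None:
        cur=np.degrees(np.arctan2(R[1,1],R[0,1])); ang=-((np.degrees(yaw)-cur+90)%180-90)
    return d.round(2),ang,o["joint_pos"].round(2),o["position"].round(4)
E
python3 - <<'E'
from h import *
a=load("t0")
f=lambda x,y,z:world(a,185+(x+.5)/7-.5,130+(y+.5)/7-.5,z)
g=lambda x,y,z:world(a,345+(x+.5)/6-.5,135+(y+.5)/6-.5,z)
hub=f(313,176,.09);kn=f(394,204,.12);print("hub",hub,"knob",kn,np.linalg.norm((kn-hub)[:2]))
T=np.array([f(*p,.062) for p in[(530,142),(665,150),(658,282),(522,274)]]);print("tower",T.mean(0),np.linalg.norm(T-np.roll(T,1,0),axis=1),"slot",f(593,208,.062))
xa=T[1]+T[2]-T[0]-T[3];print("x yaw",np.degrees(np.arctan2(xa[1],xa[0])))
S=np.array([g(*p,.074) for p in[(158,85),(208,78),(233,188),(182,198)]]);print("stake",S.mean(0),np.linalg.norm(S-np.roll(S,1,0),axis=1))
xs=S[0]+S[1]-S[2]-S[3];print("stake x yaw",np.degrees(np.arctan2(xs[1],xs[0])))
def cl(zlo,zhi,c,r):
    P=np.array([world(a,u,v) for v in range(120,225) for u in range(185,420) if a["z_map"][v,u]>0])
    m=(P[:,2]>zlo)&(P[:,2]<zhi)&(np.hypot(P[:,0]-c[0],P[:,1]-c[1])<r);return P[m]
for n,lo,hi,c,r in(("stake",.066,.09,S.mean(0),.05),("tower",.054,.075,T.mean(0),.05),("knob",.11,.135,kn,.03)):
    q=cl(lo,hi,c,r);
    if len(q):print(n,len(q),q.mean(0),cv2.minAreaRect(q[:,:2].astype('f4')*1000))
print(plan([kn[0],kn[1],.2],0))
E
```

```text
hub [0.57519299 0.19926611 0.09      ] knob [0.55487387 0.16225353 0.12      ] 0.04222318598765183
tower [0.57008719 0.07466967 0.062     ] [0.06142398 0.0608294  0.06137949 0.06072305] slot [0.571789   0.07504344 0.062     ]
x yaw -91.96486464250312
stake [ 0.58392628 -0.26182753  0.074     ] [0.06171729 0.02695768 0.06029781 0.02761174]
stake x yaw 10.346615537981695
stake 155 [ 0.58297998 -0.26110722  0.07300496] ((583.8212890625, -262.10113525390625), (57.92493438720703, 28.345809936523438), 11.576728820800781)
tower 300 [0.57129488 0.07627021 0.06131303] ((572.2650756835938, 76.0634536743164), (60.03224182128906, 61.22774887084961), 87.02542877197266)
knob 30 [0.55616993 0.16306069 0.1162558 ] ((557.2780151367188, 163.56527709960938), (15.987495422363281, 15.268805503845215), 2.9361798763275146)
(array([-48.65, -31.17,   3.01]), np.float64(73.5687708292427), array([ 1.11,  0.53,  1.43, -0.  ,  1.18, -0.18]), array([0.1765, 0.5989, 0.2297]))
```

```bash
R='{"tx":-48.7,"ty":-31.2,"tz":5,"rz":-16.4,"jaw":5}'; python3 -m crank '[{"tx":-48.7,"ty":-31.2,"tz":5,"rz":-16.4,"jaw":5},{"tx":-48.7,"ty":-31.2,"tz":5,"rz":-16.4,"jaw":5},{"tx":-48.7,"ty":-31.2,"tz":5,"rz":-16.4,"jaw":5},{"tx":-48.7,"ty":-31.2,"tz":5,"rz":-16.4,"jaw":5},{"tx":-48.7,"ty":-31.2,"tz":5,"rz":-16.4,"jaw":5},{"tx":-48.7,"ty":-31.2,"tz":5,"rz":-16.4,"jaw":5},{"tx":-48.7,"ty":-31.2,"tz":5,"rz":-16.4,"jaw":5},{"tx":-48.7,"ty":-31.2,"tz":5,"rz":-16.4,"jaw":5},{"tx":-48.7,"ty":-31.2,"tz":5,"rz":-16.4,"jaw":5},{"tx":-48.7,"ty":-31.2,"tz":5,"rz":-16.4,"jaw":5}]'
python3 -c "
from h import *
print(plan([.5555,.163,.095],np.pi/2),get_obs()['tool_rot'])"
```

```text
(array([-48.69, -31.06,  13.51]), np.float64(-16.431229170757305), array([ 1.11,  0.53,  1.43, -0.  ,  1.18, -0.18]), array([0.1765, 0.5989, 0.2297])) [-3.13963808e+00 -3.39039143e-04  2.85481294e+00]schema error: expected keys tx, ty, tz, rx, ry, rz, jaw
```

```bash
python3 -m crank '[{"tx":-48.7,"ty":-31.2,"tz":5,"rx":0,"ry":0,"rz":-16.4,"jaw":5},{"tx":-48.7,"ty":-31.2,"tz":5,"rx":0,"ry":0,"rz":-16.4,"jaw":5},{"tx":-48.7,"ty":-31.2,"tz":5,"rx":0,"ry":0,"rz":-16.4,"jaw":5},{"tx":-48.7,"ty":-31.2,"tz":5,"rx":0,"ry":0,"rz":-16.4,"jaw":5},{"tx":-48.7,"ty":-31.2,"tz":5,"rx":0,"ry":0,"rz":-16.4,"jaw":5},{"tx":-48.7,"ty":-31.2,"tz":5,"rx":0,"ry":0,"rz":-16.4,"jaw":5},{"tx":-48.7,"ty":-31.2,"tz":5,"rx":0,"ry":0,"rz":-16.4,"jaw":5},{"tx":-48.7,"ty":-31.2,"tz":5,"rx":0,"ry":0,"rz":-16.4,"jaw":5},{"tx":-48.7,"ty":-31.2,"tz":5,"rx":0,"ry":0,"rz":-16.4,"jaw":5},{"tx":-48.7,"ty":-31.2,"tz":5,"rx":0,"ry":0,"rz":-16.4,"jaw":5}]'
python3 -c "
from h import *
print(plan([.5555,.163,.095],np.pi/2),get_obs()['tool_rot'])"
```

```text
time_s: 1.1
position: [0.5022, 0.2233, 0.1873]
tool_rot: [3.142, -0.001, 3.141]
contact_force: [1.7, 1.5, 0.2]
finger_gap: 0.0499
grip_force: 0.0
(array([-5.34, -6.02,  9.22]), np.float64(-0.04510358772651557), array([ 0.21,  0.48,  1.67,  0.  ,  0.99, -1.36]), array([0.5022, 0.2233, 0.1873])) [ 3.14154628e+00 -6.28078544e-04  3.14080548e+00]
```

```bash
python3 -m crank '[{"tx":-5.3,"ty":-6,"tz":3,"rx":0,"ry":0,"rz":0,"jaw":5},{"tx":-5.3,"ty":-6,"tz":3,"rx":0,"ry":0,"rz":0,"jaw":5},{"tx":-5.3,"ty":-6,"tz":3,"rx":0,"ry":0,"rz":0,"jaw":5},{"tx":-5.3,"ty":-6,"tz":3,"rx":0,"ry":0,"rz":0,"jaw":5}]'
python3 -c "
from h import *
print(plan([.5555,.163,.095],np.pi/2))
s=take('side','s1');crop(s,240,140,340,215,8,'s1.png')"
```

```text
time_s: 1.5
position: [0.554, 0.1643, 0.1568]
tool_rot: [3.141, -0.002, 3.139]
contact_force: [0.2, -0.2, 0.3]
finger_gap: 0.0503
grip_force: 0.0
(array([-0.17, -0.13,  6.18]), np.float64(-0.1529933538566013), array([ 0.09,  0.56,  1.62,  0.  ,  0.96, -1.47]), array([0.554 , 0.1643, 0.1568]))
```

View pics/s1.png

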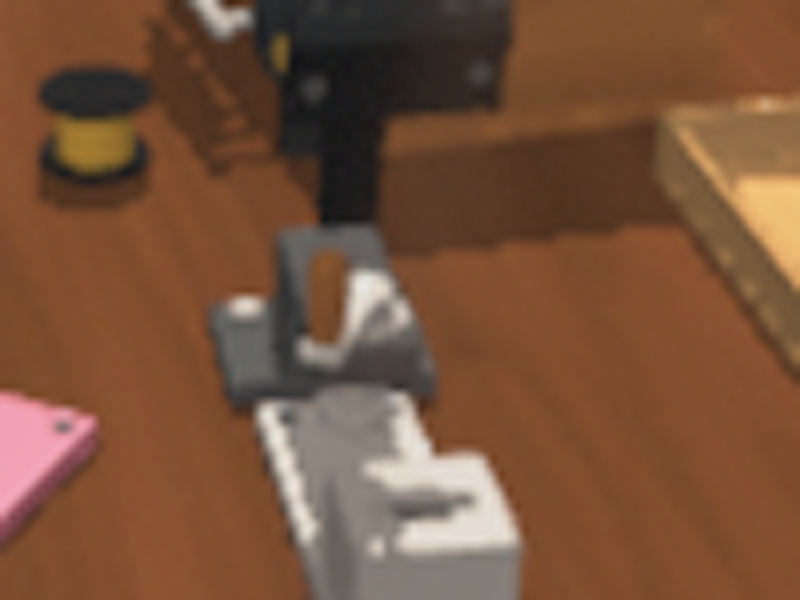

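The side view shows the upright knob from (327,255) to (322,335), directly below the fingers at (348,225). The hub disc is at (380,320).

```bash
python3 -c "
from h import *
s=load('s1');f=lambda x,y,z:world(s,240+(x+.5)/8-.5,140+(y+.5)/8-.5,z)
print('knob',f(328,256,.12),f(323,332,.085),'hub',f(382,322,.083),f(348,225,.149))"
python3 -m crank '[{"tx":-0.2,"ty":-0.1,"tz":6.2,"rx":0,"ry":0,"rz":0,"jaw":5},{"tx":-0.2,"ty":-0.1,"tz":6.2,"rx":0,"ry":0,"rz":0,"jaw":5},{"tx":-0.2,"ty":-0.1,"tz":6.2,"rx":0,"ry":0,"rz":0,"jaw":5},{"tx":-0.2,"ty":-0.1,"tz":6.2,"rx":0,"ry":0,"rz":0,"jaw":1},{"tx":-0.2,"ty":-0.1,"tz":6.2,"rx":0,"ry":0,"rz":0,"jaw":0},{"tx":-0.2,"ty":-0.1,"tz":6.2,"rx":0,"ry":0,"rz":0,"jaw":0},{"tx":-0.2,"ty":-0.1,"tz":6.2,"rx":0,"ry":0,"rz":0,"jaw":0}]'
```

```text
knob [0.55547246 0.16455233 0.12      ] [0.5555108  0.16744416 0.085     ] hub [0.58097556 0.17419772 0.083     ] [0.55449367 0.13466514 0.149     ]
time_s: 2.25
position: [0.557, 0.1642, 0.0969]
tool_rot: [3.141, 0.002, 3.141]
contact_force: [-0.0, 0.0, -0.2]
finger_gap: 0.0261
grip_force: 0.0
```

```bash
python3 -m crank '[{"tx":0,"ty":0,"tz":0,"rx":0,"ry":0,"rz":0,"jaw":0},{"tx":0,"ty":0,"tz":0,"rx":0,"ry":0,"rz":0,"jaw":0},{"tx":0,"ty":0,"tz":0,"rx":0,"ry":0,"rz":0,"jaw":0},{"tx":0,"ty":0,"tz":0,"rx":0,"ry":0,"rz":0,"jaw":0}]'
python3 - <<'E'
from h import *
o=get_obs();p=o['position'][:2];print(p,o['contact_force'],o['moment'])
h0=np.array([.577,.2005])
d=h0-p;print(np.linalg.norm(d),np.degrees(np.arctan2(*(-d)[::-1])))
c=p+d/np.linalg.norm(d)*.045;print("c",c)
a0=np.arctan2(*(p-c)[::-1])
for i in range(1,60):
    q=c+.045*np.array([np.cos(a0-np.radians(8*i)),np.sin(a0-np.radians(8*i))])
    e=(q-p)*100; print(8*i,"tx %.1f ty %.1f"%(-e[0],e[1]),end='; ')
    if i>46:break
E
```

```text
time_s: 2.65
position: [0.5565, 0.1637, 0.0964]
tool_rot: [-3.141, 0.0, 3.141]
contact_force: [-1.9, -1.5, 5.3]
finger_gap: 0.0154
grip_force: 29.7
[0.55652894 0.16366252] [-1.85645438 -1.47699613  5.34547214] [-0.29953964  0.22855368  0.01659294]
0.042143379115515765 -119.06149456420944
c [0.5783876  0.20299697]
8 tx 0.5 ty 0.3; 16 tx 1.0 ty 0.8; 24 tx 1.4 ty 1.2; 32 tx 1.8 ty 1.8; 40 tx 2.0 ty 2.3; 48 tx 2.2 ty 2.9; 56 tx 2.3 ty 3.5; 64 tx 2.3 ty 4.2; 72 tx 2.2 ty 4.8; 80 tx 2.1 ty 5.4; 88 tx 1.8 ty 6.0; 96 tx 1.5 ty 6.5; 104 tx 1.1 ty 7.0; 112 tx 0.6 ty 7.4; 120 tx 0.1 ty 7.8; 128 tx -0.4 ty 8.1; 136 tx -1.0 ty 8.3; 144 tx -1.6 ty 8.4; 152 tx -2.3 ty 8.4; 160 tx -2.9 ty 8.4; 168 tx -3.5 ty 8.2; 176 tx -4.1 ty 8.0; 184 tx -4.6 ty 7.7; 192 tx -5.1 ty 7.3; 200 tx -5.6 ty 6.9; 208 tx -6.0 ty 6.4; 216 tx -6.3 ty 5.8; 224 tx -6.5 ty 5.2; 232 tx -6.6 ty 4.6; 240 tx -6.7 ty 4.0; 248 tx -6.7 ty 3.4; 256 tx -6.5 ty 2.8; 264 tx -6.3 ty 2.2; 272 tx -6.0 ty 1.6; 280 tx -5.7 ty 1.1; 288 tx -5.3 ty 0.6; 296 tx -4.8 ty 0.2; 304 tx -4.2 ty -0.1; 312 tx -3.6 ty -0.3; 320 tx -3.0 ty -0.5; 328 tx -2.4 ty -0.6; 336 tx -1.8 ty -0.5; 344 tx -1.2 ty -0.5; 352 tx -0.6 ty -0.3; 360 tx -0.0 ty 0.0; 368 tx 0.5 ty 0.3; 376 tx 1.0 ty 0.8;
```

```bash
python3 -m crank '[{"tx":0.5,"ty":0.3,"tz":0,"rx":0,"ry":0,"rz":0,"jaw":0},{"tx":1.0,"ty":0.8,"tz":0,"rx":0,"ry":0,"rz":0,"jaw":0},{"tx":1.4,"ty":1.2,"tz":0,"rx":0,"ry":0,"rz":0,"jaw":0},{"tx":1.8,"ty":1.8,"tz":0,"rx":0,"ry":0,"rz":0,"jaw":0},{"tx":2.0,"ty":2.3,"tz":0,"rx":0,"ry":0,"rz":0,"jaw":0},{"tx":2.2,"ty":2.9,"tz":0,"rx":0,"ry":0,"rz":0,"jaw":0},{"tx":2.2,"ty":2.9,"tz":0,"rx":0,"ry":0,"rz":0,"jaw":0}]'; python3 -c "
from h import *
print(get_obs()['position'])"
```

```text
time_s: 3.35
position: [0.5365, 0.1946, 0.0963]
tool_rot: [3.14, 0.005, 3.141]
contact_force: [5.2, 2.1, 3.8]
finger_gap: 0.0159
grip_force: 29.8
[0.53654567 0.19459798 0.09634219]
```

```bash
cat > arc.py <<'E'
from h import *
import sys
c=np.array([float(sys.argv[1]),float(sys.argv[2])]);st=float(sys.argv[3])
p=get_obs()['position'][:2];a0=np.arctan2(*(p-c)[::-1]);print(np.linalg.norm(p-c),np.degrees(a0))
for i in range(1,int(sys.argv[4])+1):
    a=a0-np.radians(st*i);e=(c+.045*np.array([np.cos(a),np.sin(a)])-p)*100;print("%d: tx %.2f ty %.2f"%(st*i,-e[0],e[1]),end='; ')
E
python3 arc.py .580 .2015 14 8
```

```text
0.043999049983458334 -170.9748808046333
14: tx 0.14 ty 1.08; 28: tx -0.09 ty 2.15; 42: tx -0.57 ty 3.14; 56: tx -1.27 ty 3.98; 70: tx -2.16 ty 4.63; 84: tx -3.18 ty 5.04; 98: tx -4.26 ty 5.19; 112: tx -5.36 ty 5.08;
```

```bash
python3 -m crank '[{"tx":0.0,"ty":1.1,"tz":0,"rx":0,"ry":0,"rz":0,"jaw":0},{"tx":-0.2,"ty":2.2,"tz":0,"rx":0,"ry":0,"rz":0,"jaw":0},{"tx":-0.7,"ty":3.2,"tz":0,"rx":0,"ry":0,"rz":0,"jaw":0},{"tx":-1.4,"ty":4.1,"tz":0,"rx":0,"ry":0,"rz":0,"jaw":0},{"tx":-2.3,"ty":4.7,"tz":0,"rx":0,"ry":0,"rz":0,"jaw":0},{"tx":-3.3,"ty":5.1,"tz":0,"rx":0,"ry":0,"rz":0,"jaw":0},{"tx":-4.4,"ty":5.3,"tz":0,"rx":0,"ry":0,"rz":0,"jaw":0},{"tx":-4.4,"ty":5.3,"tz":0,"rx":0,"ry":0,"rz":0,"jaw":0},{"tx":-4.4,"ty":5.3,"tz":0,"rx":0,"ry":0,"rz":0,"jaw":0}]'; python3 arc.py .580 .2015 14 9
```

```text
time_s: 4.25
position: [0.5785, 0.2462, 0.0963]
tool_rot: [-3.141, 0.0, 3.141]
contact_force: [1.7, -0.8, 8.0]
finger_gap: 0.0158
grip_force: 29.7
0.044732662251954325 91.86375091905649
14: tx -1.09 ty -0.07; 28: tx -2.13 ty -0.43; 42: tx -3.05 ty -1.03; 56: tx -3.79 ty -1.83; 70: tx -4.32 ty -2.80; 84: tx -4.60 ty -3.86; 98: tx -4.62 ty -4.95; 112: tx -4.37 ty -6.02; 126: tx -3.87 ty -7.00;
```

```bash
python3 -m crank '[{"tx":-1.1,"ty":-0.1,"tz":0,"rx":0,"ry":0,"rz":0,"jaw":0},{"tx":-2.1,"ty":-0.4,"tz":0,"rx":0,"ry":0,"rz":0,"jaw":0},{"tx":-3.0,"ty":-1.0,"tz":0,"rx":0,"ry":0,"rz":0,"jaw":0},{"tx":-3.8,"ty":-1.8,"tz":0,"rx":0,"ry":0,"rz":0,"jaw":0},{"tx":-4.3,"ty":-2.8,"tz":0,"rx":0,"ry":0,"rz":0,"jaw":0},{"tx":-4.6,"ty":-3.9,"tz":0,"rx":0,"ry":0,"rz":0,"jaw":0},{"tx":-4.6,"ty":-5.0,"tz":0,"rx":0,"ry":0,"rz":0,"jaw":0},{"tx":-4.4,"ty":-6.0,"tz":0,"rx":0,"ry":0,"rz":0,"jaw":0},{"tx":-4.4,"ty":-6.0,"tz":0,"rx":0,"ry":0,"rz":0,"jaw":0}]'; python3 arc.py .580 .2015 14 9
```

```text
time_s: 5.15
position: [0.623, 0.1846, 0.0964]
tool_rot: [-3.14, 0.001, 3.14]
contact_force: [2.9, -3.2, 6.7]
finger_gap: 0.0159
grip_force: 29.7
0.04616101103346253 -21.472918861716625
14: tx 0.63 ty -0.92; 28: tx 1.37 ty -1.73; 42: tx 2.29 ty -2.34; 56: tx 3.32 ty -2.70; 70: tx 4.41 ty -2.81; 84: tx 5.50 ty -2.65; 98: tx 6.51 ty -2.23; 112: tx 7.39 ty -1.58; 126: tx 8.09 ty -0.73;
```

```bash
python3 -m crank '[{"tx":0.5,"ty":-1.0,"tz":0,"rx":0,"ry":0,"rz":0,"jaw":0},{"tx":1.3,"ty":-1.8,"tz":0,"rx":0,"ry":0,"rz":0,"jaw":0},{"tx":2.2,"ty":-2.4,"tz":0,"rx":0,"ry":0,"rz":0,"jaw":0},{"tx":3.2,"ty":-2.8,"tz":0,"rx":0,"ry":0,"rz":0,"jaw":0},{"tx":4.3,"ty":-2.9,"tz":0,"rx":0,"ry":0,"rz":0,"jaw":0},{"tx":5.4,"ty":-2.7,"tz":0,"rx":0,"ry":0,"rz":0,"jaw":0},{"tx":6.2,"ty":-2.4,"tz":0,"rx":0,"ry":0,"rz":0,"jaw":0},{"tx":6.2,"ty":-2.4,"tz":0,"rx":0,"ry":0,"rz":0,"jaw":0},{"tx":6.2,"ty":-2.4,"tz":0,"rx":0,"ry":0,"rz":0,"jaw":0}]'; python3 arc.py .580 .2015 8 9
```

```text
time_s: 6.05
position: [0.5582, 0.1624, 0.0963]
tool_rot: [3.141, -0.003, 3.141]
contact_force: [-0.4, 0.0, 11.0]
finger_gap: 0.0155
grip_force: 29.6
0.04473447815247963 -119.10797512133367
8: tx 0.54 ty 0.32; 16: tx 1.01 ty 0.73; 24: tx 1.42 ty 1.21; 32: tx 1.76 ty 1.73; 40: tx 2.03 ty 2.30; 48: tx 2.21 ty 2.90; 56: tx 2.31 ty 3.52; 64: tx 2.32 ty 4.15; 72: tx 2.24 ty 4.78;
```

```bash
python3 -m crank '[{"tx":0.5,"ty":0.3,"tz":0,"rx":0,"ry":0,"rz":0,"jaw":0},{"tx":1.0,"ty":0.7,"tz":0,"rx":0,"ry":0,"rz":0,"jaw":0},{"tx":1.4,"ty":1.2,"tz":0,"rx":0,"ry":0,"rz":0,"jaw":0},{"tx":1.7,"ty":1.7,"tz":0,"rx":0,"ry":0,"rz":0,"jaw":0},{"tx":1.7,"ty":1.7,"tz":0,"rx":0,"ry":0,"rz":0,"jaw":0}]'; python3 arc.py .580 .2015 8 9
```

```text
time_s: 6.55
position: [0.5418, 0.1794, 0.0963]
tool_rot: [-3.141, -0.002, -3.142]
contact_force: [-0.1, -0.1, 9.9]
finger_gap: 0.0159
grip_force: 29.6
0.0441387798240331 -149.8820416807677
8: tx 0.35 ty 0.52; 16: tx 0.55 ty 1.12; 24: tx 0.66 ty 1.74; 32: tx 0.68 ty 2.36; 40: tx 0.62 ty 2.99; 48: tx 0.46 ty 3.60; 56: tx 0.23 ty 4.18; 64: tx -0.08 ty 4.72; 72: tx -0.47 ty 5.22;
```

```bash
python3 -m crank '[{"tx":0.3,"ty":0.5,"tz":0,"rx":0,"ry":0,"rz":0,"jaw":0},{"tx":0.45,"ty":1.1,"tz":0,"rx":0,"ry":0,"rz":0,"jaw":0},{"tx":0.55,"ty":1.7,"tz":0,"rx":0,"ry":0,"rz":0,"jaw":0},{"tx":0.55,"ty":1.7,"tz":0,"rx":0,"ry":0,"rz":0,"jaw":0}]'; python3 arc.py .580 .2015 8 9
```

```text
time_s: 6.95
position: [0.5377, 0.1897, 0.0963]
tool_rot: [-3.129, -0.001, -3.136]
contact_force: [2.9, -21.1, 10.2]
finger_gap: 0.0161
grip_force: 29.6
0.043884094166426836 -164.42025983869516
8: tx 0.23 ty 0.59; 16: tx 0.27 ty 1.21; 24: tx 0.22 ty 1.84; 32: tx 0.09 ty 2.45; 40: tx -0.13 ty 3.04; 48: tx -0.43 ty 3.59; 56: tx -0.80 ty 4.10; 64: tx -1.24 ty 4.54; 72: tx -1.74 ty 4.93;
```

Stopped after about 405°, with 21 N of resistance, so the clamp is tight. Next I'll relax, release and lift.

```bash
python3 -m crank '[{"tx":0,"ty":-0.5,"tz":0,"rx":0,"ry":0,"rz":0,"jaw":0},{"tx":0,"ty":-0.5,"tz":0,"rx":0,"ry":0,"rz":0,"jaw":5},{"tx":0,"ty":-0.5,"tz":0,"rx":0,"ry":0,"rz":0,"jaw":5},{"tx":0,"ty":-0.5,"tz":0,"rx":0,"ry":0,"rz":0,"jaw":5},{"tx":0,"ty":-0.5,"tz":-4,"rx":0,"ry":0,"rz":0,"jaw":5},{"tx":0,"ty":-0.5,"tz":-8,"rx":0,"ry":0,"rz":0,"jaw":5},{"tx":0,"ty":-0.5,"tz":-12,"rx":0,"ry":0,"rz":0,"jaw":5},{"tx":0,"ty":-0.5,"tz":-12,"rx":0,"ry":0,"rz":0,"jaw":5}]'; python3 -c "
from h import *
s=take('top','t3');crop(s,180,120,310,200,5,'t3.png')
print(plan([.584,-.2615,.1],np.radians(101)))"
```

```text
time_s: 7.75
position: [0.5403, 0.1921, 0.2205]
tool_rot: [3.14, 0.009, -3.141]
contact_force: [0.8, -0.3, -0.4]
finger_gap: 0.049
grip_force: 0.0
(array([ -4.49, -45.33,  11.77]), np.float64(-10.98383613247944), array([ 0.15,  0.47,  1.59,  0.  ,  1.08, -1.42]), array([0.5385, 0.1917, 0.2178]))
```

View pics/t3.png

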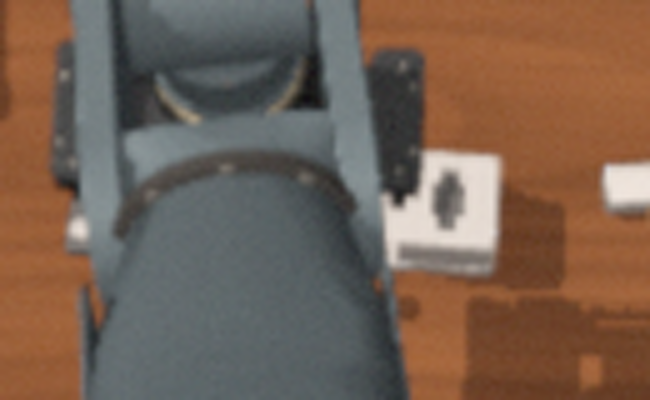

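The tower is unmoved, and the arm hides the clamp. Moving to the stake.

```bash
python3 -m crank '[{"tx":-4.5,"ty":-45.3,"tz":4,"rx":0,"ry":0,"rz":-11,"jaw":6},{"tx":-4.5,"ty":-45.3,"tz":4,"rx":0,"ry":0,"rz":-11,"jaw":6},{"tx":-4.5,"ty":-45.3,"tz":4,"rx":0,"ry":0,"rz":-11,"jaw":6},{"tx":-4.5,"ty":-45.3,"tz":4,"rx":0,"ry":0,"rz":-11,"jaw":6},{"tx":-4.5,"ty":-45.3,"tz":4,"rx":0,"ry":0,"rz":-11,"jaw":6},{"tx":-4.5,"ty":-45.3,"tz":4,"rx":0,"ry":0,"rz":-11,"jaw":6},{"tx":-4.5,"ty":-45.3,"tz":4,"rx":0,"ry":0,"rz":-11,"jaw":6},{"tx":-4.5,"ty":-45.3,"tz":4,"rx":0,"ry":0,"rz":-11,"jaw":6},{"tx":-4.5,"ty":-45.3,"tz":4,"rx":0,"ry":0,"rz":-11,"jaw":6},{"tx":-4.5,"ty":-45.3,"tz":4,"rx":0,"ry":0,"rz":-11,"jaw":6}]'; python3 -m crank '[{"tx":0,"ty":0,"tz":0,"rx":0,"ry":0,"rz":0,"jaw":6},{"tx":0,"ty":0,"tz":0,"rx":0,"ry":0,"rz":0,"jaw":6}]'; python3 -c "
from h import *
s=take('side','s2');crop(s,250,250,400,350,5,'s2.png')
s=take('top','t4')
print(plan([.584,-.2615,.047],np.radians(101)))
a=s
P=np.array([world(a,u,v) for v in range(110,225) for u in range(170,300) if a['z_map'][v,u]>0])
for lo,hi in((.054,.07),(.1,.13),(.072,.098)):
    q=P[(P[:,2]>lo)&(P[:,2]<hi)&(P[:,0]>.5)&(P[:,0]<.64)&(P[:,1]<.26)]
    q=q[q[:,1]<.115] if lo==.054 else q
    print(lo,len(q),q.mean(0),cv2.minAreaRect(q[:,:2].astype('f4')*1000))
crop(s,185,130,295,190,7,'t4.png')
"
```

```text
time_s: 8.8
position: [0.5815, -0.2668, 0.1727]
tool_rot: [3.141, -0.003, -2.955]
contact_force: [-0.1, 0.6, 0.2]
finger_gap: 0.0598
grip_force: 0.0
time_s: 9.0
position: [0.5812, -0.2599, 0.174]
tool_rot: [3.137, -0.003, -2.95]
contact_force: [-1.0, 0.5, -0.3]
finger_gap: 0.0599
grip_force: 0.0
(array([-0.18, -0.28, 12.8 ]), np.float64(0.0852854830401526), array([-0.59,  0.61,  1.45,  0.  ,  1.09, -2.36]), array([ 0.5819, -0.2594,  0.175 ]))
0.054 302 [0.57106589 0.07626758 0.06168189] ((572.2495727539062, 76.0582046508789), (59.92902755737305, 61.21065902709961), 87.14286804199219)
0.1 33 [0.53619486 0.18897449 0.11458828] ((537.5431518554688, 188.57830810546875), (14.639135360717773, 15.692300796508789), 49.03253936767578)
0.072 117 [0.5702792  0.19896055 0.08020715] ((563.0652465820312, 199.33477783203125), (70.57855224609375, 29.59691619873047), 8.52379035949707)
```

View pics/t4.png

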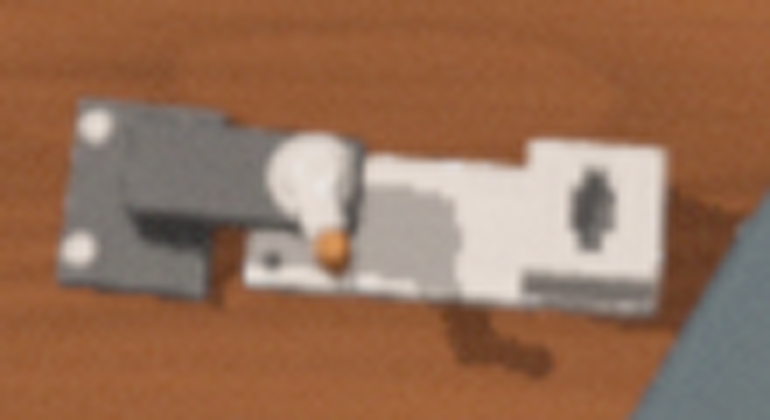

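View pics/s2.png

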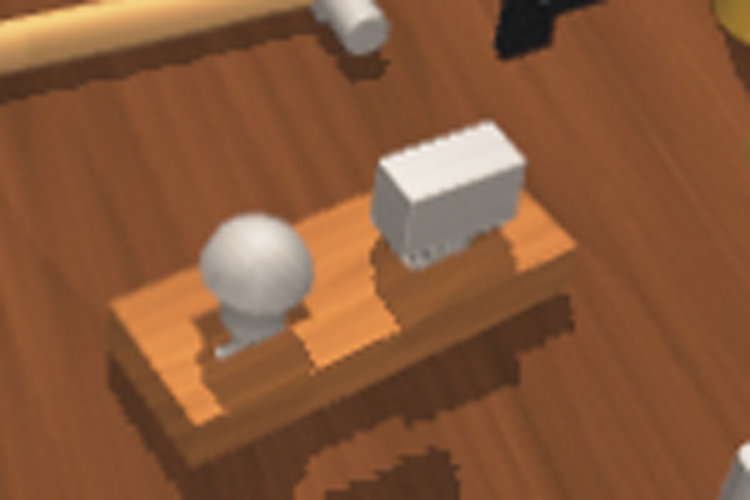

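In t4 the knob rests at (330,245), where I left it, so the clamp is holding. In s2 the flat stake's top has corners (378,160), (490,121), (525,158) and (413,200), clear of the dome.

```bash
python3 -m crank '[{"tx":-0.2,"ty":-0.3,"tz":4.5,"rx":0,"ry":0,"rz":0,"jaw":6},{"tx":-0.2,"ty":-0.3,"tz":9,"rx":0,"ry":0,"rz":0,"jaw":6},{"tx":-0.2,"ty":-0.3,"tz":12.7,"rx":0,"ry":0,"rz":0,"jaw":6},{"tx":-0.2,"ty":-0.3,"tz":12.7,"rx":0,"ry":0,"rz":0,"jaw":6},{"tx":-0.2,"ty":-0.3,"tz":12.7,"rx":0,"ry":0,"rz":0,"jaw":0},{"tx":-0.2,"ty":-0.3,"tz":12.7,"rx":0,"ry":0,"rz":0,"jaw":0},{"tx":-0.2,"ty":-0.3,"tz":12.7,"rx":0,"ry":0,"rz":0,"jaw":0},{"tx":-0.2,"ty":-0.3,"tz":12.7,"rx":0,"ry":0,"rz":0,"jaw":0},{"tx":-0.2,"ty":-0.3,"tz":12.7,"rx":0,"ry":0,"rz":0,"jaw":0},{"tx":-0.2,"ty":-0.3,"tz":12.7,"rx":0,"ry":0,"rz":0,"jaw":0}]'; python3 -c "
from h import *
s=load('s2');f=lambda x,y,z:world(s,250+(x+.5)/5-.5,250+(y+.5)/5-.5,z)
T=np.array([f(*p,.074) for p in((378,160),(490,121),(525,158),(413,200))]);print(T.mean(0),T[1]-T[0])
print(get_obs()['position'],get_obs()['tool_rot'])"
```

```text
time_s: 10.1
position: [0.5856, -0.2644, 0.0498]
tool_rot: [-3.141, 0.001, -2.951]
contact_force: [-0.7, 2.6, 5.3]
finger_gap: 0.0283
grip_force: 29.2
[ 0.58436827 -0.26031259  0.074     ] [0.05706761 0.01307192 0.        ]
[ 0.5856115  -0.26437681  0.0498487 ] [-3.14141813e+00  1.39680645e-03 -2.95065609e+00]
```

```bash
python3 -m crank '[{"tx":0,"ty":0,"tz":-1.5,"rx":0,"ry":0,"rz":0,"jaw":0},{"tx":0,"ty":0,"tz":-4,"rx":0,"ry":0,"rz":0,"jaw":0},{"tx":0,"ty":0,"tz":-8,"rx":0,"ry":0,"rz":0,"jaw":0},{"tx":0,"ty":0,"tz":-12.5,"rx":0,"ry":0,"rz":0,"jaw":0},{"tx":0,"ty":0,"tz":-12.5,"rx":0,"ry":0,"rz":0,"jaw":0}]'; python3 -c "
from h import *
print(plan([.573,.0757,.165],np.radians(87.5)))"
```

```text
time_s: 10.6
position: [0.5888, -0.2674, 0.1808]
tool_rot: [-3.131, 0.01, -2.95]
contact_force: [1.1, -1.8, -4.2]
finger_gap: 0.0275
grip_force: 29.9
(array([-4.97, 33.99,  1.27]), np.float64(13.474419472998889), array([-0.6 ,  0.61,  1.43, -0.  ,  1.09, -2.36]), array([ 0.5888, -0.2674,  0.1808]))
```

```bash
python3 -m crank '[{"tx":-5,"ty":34,"tz":0,"rx":0,"ry":0,"rz":13.4,"jaw":0},{"tx":-5,"ty":34,"tz":0,"rx":0,"ry":0,"rz":13.4,"jaw":0},{"tx":-5,"ty":34,"tz":0,"rx":0,"ry":0,"rz":13.4,"jaw":0},{"tx":-5,"ty":34,"tz":0,"rx":0,"ry":0,"rz":13.4,"jaw":0},{"tx":-5,"ty":34,"tz":0,"rx":0,"ry":0,"rz":13.4,"jaw":0},{"tx":-5,"ty":34,"tz":0,"rx":0,"ry":0,"rz":13.4,"jaw":0},{"tx":-5,"ty":34,"tz":0,"rx":0,"ry":0,"rz":13.4,"jaw":0},{"tx":-5,"ty":34,"tz":1,"rx":0,"ry":0,"rz":13.4,"jaw":0},{"tx":-5,"ty":34,"tz":1,"rx":0,"ry":0,"rz":13.4,"jaw":0},{"tx":-5,"ty":34,"tz":1,"rx":0,"ry":0,"rz":13.4,"jaw":0}]'; python3 -c "
from h import *
s=take('side','s3');crop(s,240,120,340,220,6,'s3.png')
print(plan([.573,.0757,.165],np.radians(87.5)),get_obs()['tool_rot'])"
```

```text
time_s: 11.6
position: [0.5688, 0.0778, 0.1628]
tool_rot: [-3.141, -0.002, 3.099]
contact_force: [-0.6, 0.6, -4.1]
finger_gap: 0.0277
grip_force: 29.9
(array([-0.37, -0.15, -0.18]), np.float64(-0.010847027607951532), array([-0.06,  0.55,  1.63, -0.  ,  0.97, -1.59]), array([0.5694, 0.0774, 0.1632])) [-3.14101211e+00 -1.02433063e-03  3.09776951e+00]
```

View pics/s3.png

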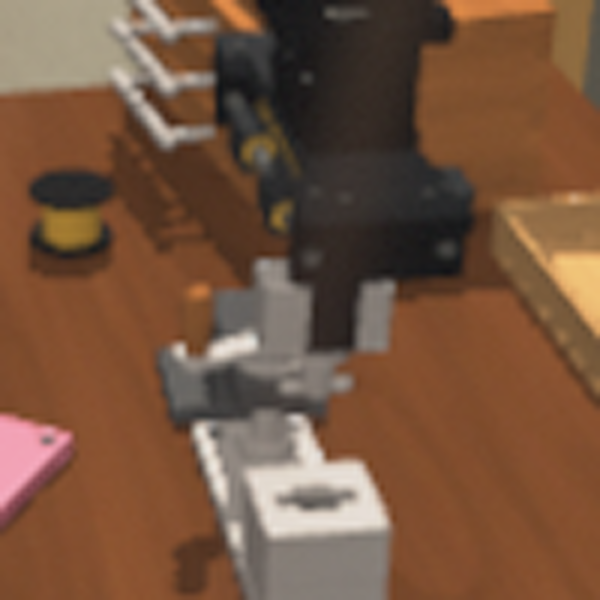

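The side view shows the stake in the fingers with its pin's right end at (350,382), and the slot at (316,497). I'll measure the stake's offset in the grip from the depth map.

```bash
python3 - <<'E'
from h import *
s=load('s3')
P=np.array([np.r_[world(s,u,v),u,v] for v in range(150,215) for u in range(270,320) if s['z_map'][v,u]>0])
q=P[(P[:,1]<.12)&(P[:,1]>.03)]
for lo,hi in((.108,.118),(.118,.126),(.126,.135),(.15,.16),(.16,.17),(.17,.18),(.18,.19),(.057,.066)):
    k=q[(q[:,2]>lo)&(q[:,2]<hi)]
    if len(k):print(lo,len(k),k[:,:2].min(0).round(4),k[:,:2].max(0).round(4),"u",k[:,3].min(),k[:,3].max())
f=lambda x,y,z:world(s,240+(x+.5)/6-.5,120+(y+.5)/6-.5,z)
print("slot",f(316,497,.062),"tower",np.mean([f(*p,.062) for p in((245,468),(365,460),(388,528),(265,540))],0))
crop(s,275,160,308,187,18,'s3b.png')
E
```

```text
0.118 11 [0.5529 0.0743] [0.5817 0.0795] u 287.0 297.0
0.126 28 [0.5551 0.0724] [0.5849 0.086 ] u 288.0 298.0
0.15 55 [0.5392 0.0559] [0.597 0.092] u 282.0 304.0
0.16 72 [0.5391 0.0548] [0.599  0.0906] u 282.0 305.0
0.17 69 [0.5388 0.0549] [0.5984 0.0807] u 283.0 305.0
0.18 79 [0.5388 0.0531] [0.6002 0.0903] u 283.0 306.0
0.057 261 [0.5407 0.0446] [0.6039 0.1079] u 281.0 305.0
slot [0.57133335 0.07773528 0.062     ] tower [0.57093613 0.07678676 0.062     ]
```

View pics/s3b.png

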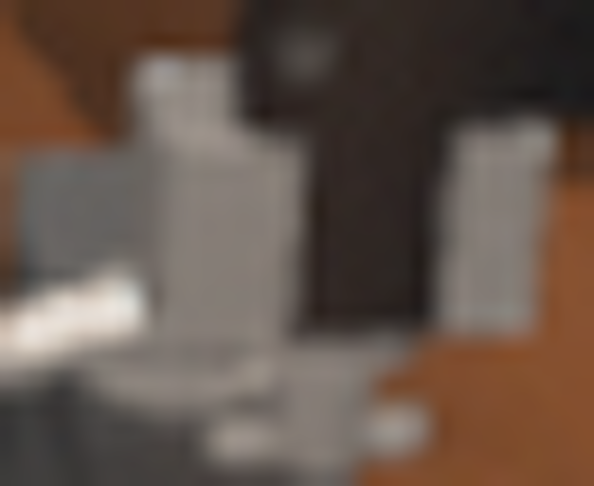

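The pin shows from (205,440) to (428,428) in this crop, below the collar.

```bash
python3 - <<'E'
from h import *
s=load('s3')
f=lambda x,y,z:world(s,275+(x+.5)/18-.5,160+(y+.5)/18-.5,z)
print("pin",f(317,434,.1254),f(212,440,.1254),f(422,428,.1254))
print(plan([.572,.0757,.12],np.radians(87.5)),get_obs()['tool_rot'])
E
```

```text
pin [0.56789907 0.07911285 0.1254    ] [0.55109033 0.08032295 0.1254    ] [0.58477012 0.07789885 0.1254    ]
(array([-0.27, -0.16,  4.32]), np.float64(-0.010847027607951532), array([-0.06,  0.55,  1.63, -0.  ,  0.97, -1.59]), array([0.5694, 0.0774, 0.1632])) [-3.14101211e+00 -1.02433063e-03  3.09776951e+00]
```

```bash
python3 -m crank '[{"tx":-0.3,"ty":-0.15,"tz":2,"rx":0,"ry":0,"rz":0,"jaw":0},{"tx":-0.3,"ty":-0.15,"tz":4,"rx":0,"ry":0,"rz":0,"jaw":0},{"tx":-0.3,"ty":-0.15,"tz":5.4,"rx":0,"ry":0,"rz":0,"jaw":0},{"tx":-0.3,"ty":-0.15,"tz":5.4,"rx":0,"ry":0,"rz":0,"jaw":0},{"tx":-0.3,"ty":-0.15,"tz":5.4,"rx":0,"ry":0,"rz":0,"jaw":0}]'; python3 -c "
from h import *
print(plan([.5723,.0757,.098],np.radians(87.5)),get_obs()['contact_force'])"
```

```text
time_s: 12.15
position: [0.5727, 0.0763, 0.1098]
tool_rot: [-3.142, -0.0, 3.098]
contact_force: [-0.2, -0.2, -4.5]
finger_gap: 0.0278
grip_force: 29.9
(array([ 0.04, -0.07,  1.18]), np.float64(0.00021354601781808924), array([-0.06,  0.63,  1.66, -0.  ,  0.86, -1.59]), array([0.5727, 0.0763, 0.1098])) [-0.15179122 -0.21014204 -4.46934574]
```

Now I'll lower it gently into the mouth (contact expected at TCP z≈0.104 if misaligned).

```bash
python3 -m crank '[{"tx":0,"ty":-0.05,"tz":0.4,"rx":0,"ry":0,"rz":0,"jaw":0},{"tx":0,"ty":-0.05,"tz":0.8,"rx":0,"ry":0,"rz":0,"jaw":0},{"tx":0,"ty":-0.05,"tz":1.1,"rx":0,"ry":0,"rz":0,"jaw":0},{"tx":0,"ty":-0.05,"tz":1.3,"rx":0,"ry":0,"rz":0,"jaw":0},{"tx":0,"ty":-0.05,"tz":1.3,"rx":0,"ry":0,"rz":0,"jaw":0}]'
```

```text
time_s: 12.65
position: [0.5722, 0.0767, 0.0965]
tool_rot: [3.142, -0.001, 3.099]
contact_force: [0.5, 0.2, -5.4]
finger_gap: 0.0276
grip_force: 29.9
```

```bash
python3 -m crank '[{"tx":0,"ty":0,"tz":0.4,"rx":0,"ry":0,"rz":0,"jaw":0},{"tx":0,"ty":0,"tz":0.8,"rx":0,"ry":0,"rz":0,"jaw":0},{"tx":0,"ty":0,"tz":1.1,"rx":0,"ry":0,"rz":0,"jaw":0},{"tx":0,"ty":0,"tz":1.4,"rx":0,"ry":0,"rz":0,"jaw":0},{"tx":0,"ty":0,"tz":1.4,"rx":0,"ry":0,"rz":0,"jaw":0}]'
```

```text
time_s: 13.15
position: [0.5732, 0.0766, 0.0839]
tool_rot: [-3.142, 0.002, 3.099]
contact_force: [-2.0, 0.1, 8.0]
finger_gap: 0.0279
grip_force: 29.9
```

```bash
python3 -m crank '[{"tx":0,"ty":0,"tz":0.3,"rx":0,"ry":0,"rz":0,"jaw":0},{"tx":0,"ty":0,"tz":0.5,"rx":0,"ry":0,"rz":0,"jaw":0},{"tx":0,"ty":0,"tz":0.5,"rx":0,"ry":0,"rz":0,"jaw":0}]'
```

```text
time_s: 13.45
position: [0.5735, 0.0767, 0.0821]
tool_rot: [-3.142, 0.003, 3.1]
contact_force: [-5.9, 0.4, 24.3]
finger_gap: 0.028
grip_force: 30.0
```

The stake is home: z has stopped and the force is above the spring's. Twisting clockwise.

```bash
python3 -m crank '[{"tx":0.1,"ty":0,"tz":0,"rx":0,"ry":0,"rz":8,"jaw":0},{"tx":0.1,"ty":0,"tz":0,"rx":0,"ry":0,"rz":16,"jaw":0},{"tx":0.1,"ty":0,"tz":0,"rx":0,"ry":0,"rz":24,"jaw":0},{"tx":0.1,"ty":0,"tz":0,"rx":0,"ry":0,"rz":30,"jaw":0},{"tx":0.1,"ty":0,"tz":0,"rx":0,"ry":0,"rz":30,"jaw":0}]'; python3 -c "
from h import *
print(get_obs()['moment'])"
```

```text
time_s: 13.95
position: [0.5737, 0.0759, 0.0822]
tool_rot: [3.14, 0.006, 2.575]
contact_force: [-4.5, -2.4, 22.6]
finger_gap: 0.028
grip_force: 30.0
[-0.49038114  0.88160013 -0.0029888 ]
```

```bash
python3 -m crank '[{"tx":0.06,"ty":-0.1,"tz":0,"rx":0,"ry":0,"rz":8,"jaw":0},{"tx":0.06,"ty":-0.1,"tz":0,"rx":0,"ry":0,"rz":16,"jaw":0},{"tx":0.06,"ty":-0.1,"tz":0,"rx":0,"ry":0,"rz":24,"jaw":0},{"tx":0.06,"ty":-0.1,"tz":0,"rx":0,"ry":0,"rz":32,"jaw":0},{"tx":0.06,"ty":-0.1,"tz":0,"rx":0,"ry":0,"rz":40,"jaw":0},{"tx":0.06,"ty":-0.1,"tz":0,"rx":0,"ry":0,"rz":48,"jaw":0},{"tx":0.06,"ty":-0.1,"tz":0,"rx":0,"ry":0,"rz":54,"jaw":0},{"tx":0.06,"ty":-0.1,"tz":0,"rx":0,"ry":0,"rz":54,"jaw":0}]'; python3 -c "
from h import *
o=get_obs();print(o['moment'],o['effort'])"
```

```text
time_s: 14.75
position: [0.5727, 0.0744, 0.0821]
tool_rot: [3.136, 0.004, 1.634]
contact_force: [-4.3, -5.7, 23.6]
finger_gap: 0.0276
grip_force: 30.0
[-1.14361147  0.92119289  0.073019  ] [  2.52605237 -31.49896502  -9.22516018   1.34571131  -1.28030598
   0.37783021]
```

```bash
python3 -m crank '[{"tx":-0.1,"ty":-0.1,"tz":0,"rx":0,"ry":0,"rz":4,"jaw":0},{"tx":-0.1,"ty":-0.1,"tz":0,"rx":0,"ry":0,"rz":8,"jaw":0},{"tx":-0.1,"ty":-0.1,"tz":0,"rx":0,"ry":0,"rz":12,"jaw":0},{"tx":-0.1,"ty":-0.1,"tz":0,"rx":0,"ry":0,"rz":12,"jaw":0}]'; python3 -c "
from h import *
o=get_obs();print(o['moment'],o['effort'],o['tool_rot'])"
```

```text
time_s: 15.15
position: [0.5721, 0.0739, 0.0821]
tool_rot: [3.135, 0.001, 1.424]
contact_force: [-3.2, -2.2, 22.9]
finger_gap: 0.0275
grip_force: 30.0
[-0.67132678  0.87288334  0.08357103] [  1.3830328  -31.64210916  -8.97169769   0.90494966  -1.16415672
   0.31159728] [3.13462707e+00 1.46146522e-03 1.42426448e+00]
```

```bash
python3 -m crank '[{"tx":0,"ty":0,"tz":0,"rx":0,"ry":0,"rz":4,"jaw":0},{"tx":0,"ty":0,"tz":0,"rx":0,"ry":0,"rz":7,"jaw":0},{"tx":0,"ty":0,"tz":0,"rx":0,"ry":0,"rz":7,"jaw":0}]'; python3 -c "
from h import *
o=get_obs();print(o['moment'],o['effort'][5],o['tool_rot'])
s=take('side','s4');crop(s,255,150,325,220,8,'s4.png')
P=np.array([np.r_[world(s,u,v),u,v] for v in range(150,215) for u in range(270,320) if s['z_map'][v,u]>0])
q=P[(P[:,1]<.12)&(P[:,1]>.02)]
k=q[(q[:,2]>.072)&(q[:,2]<.1)];print(k[:,:3].min(0),k[:,:3].max(0))
"
```

```text
time_s: 15.45
position: [0.5714, 0.0743, 0.0821]
tool_rot: [3.136, 0.001, 1.305]
contact_force: [-4.1, -2.1, 23.6]
finger_gap: 0.0277
grip_force: 30.2
[-0.39863868  1.07117709  0.59944248] 0.7778908498585224 [3.13592277e+00 9.35178169e-04 1.30478588e+00]
[0.54960075 0.04459237 0.07311166] [0.59171931 0.0749248  0.09980589]
```

View pics/s4.png

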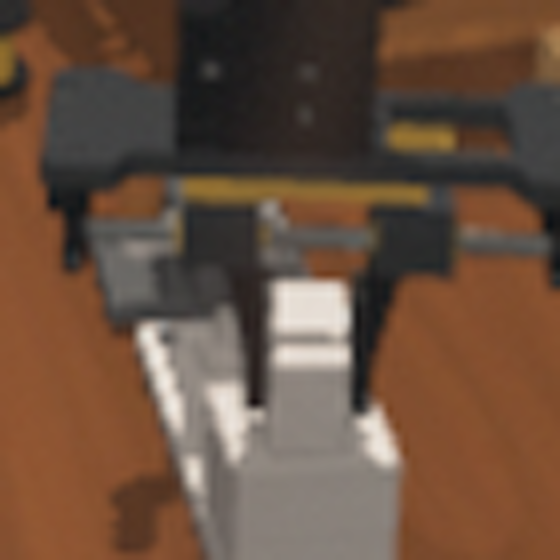

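The picture shows the head turned end-on at (310,380), seated on the tower between the fingers. The moment jumped from 0.08 to 0.60 N m, so the rotor is at its stop. I'll hold briefly to check that it's steady, then hand in.

```bash
python3 -m crank '[{"tx":0,"ty":0,"tz":0.1,"rx":0,"ry":0,"rz":0,"jaw":0},{"tx":0,"ty":0,"tz":0.1,"rx":0,"ry":0,"rz":0,"jaw":0},{"tx":0,"ty":0,"tz":0.1,"rx":0,"ry":0,"rz":0,"jaw":0},{"tx":0,"ty":0,"tz":0.1,"rx":0,"ry":0,"rz":0,"jaw":0},{"tx":0,"ty":0,"tz":0.1,"rx":0,"ry":0,"rz":0,"jaw":0}]'; python3 -c "
from h import *
o=get_obs();print(o['moment'],o['tool_rot'],o['position'])
if o['moment'][2]>.3: print(job_done())"
```

```text
time_s: 16.0
position: [0.5714, 0.0744, 0.082]
tool_rot: [3.136, 0.001, 1.305]
contact_force: [-5.7, -2.0, 28.2]
finger_gap: 0.0282
grip_force: 30.1
[-0.42469884  1.30553995  0.57349037] [3.13557091e+00 7.39509178e-04 1.30519455e+00] [0.57139571 0.0743828  0.08202868]
the job is handed in; nothing more can be done
None
```

The job is handed in at about 16 s: the clamp is cranked to its stop, and the flat stake is pressed home, turned clockwise to the stop and still gripped. The hand-in gave no verdict back.

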